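Seat a workpiece in the corner stop by pushing

TASK

Seat the white rectangular block in the corner stop on the workbench by pushing it along the worktop with the fingertips or the outside of the fingers: first push it flat against the long rail while it is still clear of the end stop, then slide it along the rail until it also touches the end stop, and leave it seated square against both. Only push: never put the fingers around the block, lift it or tip it, and leave all the other things where they are.

Things in the scene. Friction and masses are not known exactly. Their poses are not given: they have to be found in the camera images.
- white_block: white plastic rectangular block, the largest of the three plain workpieces that stand in a row about 100 mm before the rail: 36 (its x) by 55 (its y) by 24 mm high, 0.05 to 0.11 kg, loose. Origin at the centre of its underside, z up. Its 55 mm side starts within 0.4 rad of the rail's direction, about 75, 145 or 215 mm from the end stop; the steel pieces have the other two places.
- corner_stop: fixed, rigid L-shaped metal corner stop, 18 mm high. Origin on the worktop at the inner corner. Long rail: face at x = 0, from the corner 240 mm along -y, 15 mm thick, behind it a 5 mm high foot to x = 37 mm. End stop: face at y = 0, from the corner 50 mm along -x (towards the robot), 15 mm thick. (Beside the bench, at its right edge, a metal frame stands up above the worktop: swing over it high.)
- seat (a point): point on the worktop where the centre of the seated block's underside comes: x = -18, y = -27.5 mm in the corner stop's frame; same axes (the seated block's 55 mm sides lie along the rail)
- square_piece: square steel workpiece, 30 x 30 x 20 high, standing among the work beside the white block; leave alone. Loose, sizes in mm; origin at the centre of its underside.
- hex_piece: six-sided steel workpiece, 28 x 32 x 22 high, standing among the work beside the white block; leave alone. Loose, sizes in mm; origin at the centre of its underside.
- oil_bottle: oil bottle with a nozzle, diameter 42, 126 high, behind the rail; leave alone. Loose, sizes in mm; origin at the centre of its underside.
- screw_box: small carton, 45 x 64 x 41 high, at the left, behind the rail; leave alone. Loose, sizes in mm; origin at the centre of its underside.
- parts_tray: open grey tray with small screws, 75 x 100 x 26 high, at the right; leave alone. Loose, sizes in mm; origin at the centre of its underside.
- spanner: spanner lying flat, 164 long, at the right; leave alone. Loose, sizes in mm; origin at the centre of its underside.
- tape_roll: black roll of tape lying flat, diameter 63, 18 high, at the right; leave alone. Loose, sizes in mm; origin at the centre of its underside.
- feeler_box: small grey metal tin, 85 x 30 x 14 high, at the right; leave alone. Loose, sizes in mm; origin at the centre of its underside.
Mind the look-alikes: they are no part of the job. Of the things shaped like the white_block, the white one is meant.

How it is judged:
By the outcome, as a careful person would: the job done as asked, in the order asked, and still so for the second after the job is handed in, with the robot touching nothing.
It also fails if it takes over 54 s, if anything falls off the work surface, if the arm or the gripper's body presses on something with over 40 N, if the wrist force passes 120 N, or if a joint passes its speed limit or range.

ROBOT

A 6-joint arm with a two-finger parallel gripper is mounted at the origin on a cart in front of the work surface, level with it; the furniture and walls round the work are solid. World frame = base frame: x ahead of the robot, y to its left, z up, the work surface at z = 0. Lengths are in m, angles in degrees, forces in N, time in s.
With the tool pointing down it reaches from about 0.35 to 0.875 m from the base axis. Payload 4.2 kg.
Tool frame: the origin (TCP) lies on the centre line of the jaws, within the pads' length; the fingertips stand 19 mm ahead of it and the grasp point (between the pads) is the TCP; z points along the fingers, y is the line along which they close (so a half turn about z gives the same grasp; the last joint's range is limited). The gripper opens to 87 mm and grips with 3 to 60 N. Pads are 19 mm wide; open, the fingers measure 117 mm over their backs; the gripper's body (75 mm by 190 mm) begins 51 mm behind the grasp point.
Start: joints at [-59.611, 22.042, 0.453, 0, -68.411, -14.817], TCP at [0.168, -0.602, 0.242] pointing down, gripper open.
Joint ranges: [-179.83, 179.83], [-69.29, 118.12], [-61.27, 80.66], [-181.25, 117.63], [-171.15, -9.14], [-177.46, 177.46]. Speed limits (degrees/s): [159.86, 159.86, 180, 180, 180, 180].

INTERFACE

Orientations are given as a 3x3 rotation matrix whose columns are the frame's x, y, z axes.
In Python, from station import sense, capture, finish_job, search_frame, masks_of gives the robot as it stands.
- The arm moves only by the tool drive_tool, never from a script. Its argument "rows" is a list of rows, each a list of 7 numbers: the opening in per cent of the stroke, from 0 (shut) to 100 (fully open), then the shift along the world's x, y, z in mm, then the turn, a rotation vector about the world's x, y, z in rad. In form: [[fingers, dx, dy, dz, wx, wy, wz], ...]. A call has 1 to 5 rows; each row shifts and turns the commanded pose from where the row before left it; what a row does not reach is not made up. A row lasts 1/12 s, in which the tool goes at most 41.7 mm and 7.16 degrees, less where a joint would pass 70% of its speed; a pose out of reach is approached as far as the arm can. A call is refused whole if a number of a shift passes 41.7 or a number of a turn 0.125, either way. A call with a gripper value outside its range is refused whole. The fingers move at their own pace and stop on an object; the grip force is fixed at half the most. Time passes only in rows, so rows that do not move let the fingers close. It gives the time, the measured TCP pose, the force, the opening and the grip force at its end, in the units of the state.
- sense(): the state, without advancing time (a new reading comes with each control period).
- capture(name): name is "side" or "top" or "wrist"; returns a dict with "frame" (384x512x3 uint8, red, green, blue), "z_map" (384x512 float32, m along the optical axis (not along the pixel's ray), 0 where there is no reading), "fx", "fy", "cx", "cy" (pixels), "R" (3x3) and "t" (3): a world point X has camera coordinates R X + t; the wrist camera has in their place "T_tool_cam" (4x4, takes a point from camera to tool coordinates, whose origin is the TCP and whose axes are the flange's). Camera axes: x right, y down, z forward; pixel columns grow to the right and rows downward; lengths in m; the calibration is good to about 2 mm. A picture is of the moment at which its call begins: read the wrist's pose just before it.
- finish_job(): hands the job in; it is judged then, once.
Trained networks look in a picture, given as the dict that the camera call returned (one of the last four; its "shot" number tells which), for a name from the list of things; names that differ only in an ending like _2 or _b are one class to them, and where a whole thing is asked for, a point or a joint stands for the part that bears it (a point fixed in the world has none). Each returns a list of dicts, best first, with "p" (0 to 1); they miss things now and then, are a little off and sometimes report something else, mostly with a low value. They report only what shows in the picture. A call takes as long as a camera call. They do not tell look-alikes from the thing itself.
- search_frame(label, picture): "xy" ([column, row] in pixels, amid what is visible of it).
- masks_of(label, picture): "region" (384x512 bool, what is visible of it) and "xy" ([column, row] in pixels, amid what is visible of it).
The state is a dict: "time_s": time; "joints": joint angles; "joint_velocities": joint speeds; "effort": joint torques, N m; "tcp_pos": TCP position; "ee_rot": TCP orientation; "wrist_force": force on the tool from outside, world axes, zero at the start; "moment": the same for the moment, N m; "gripper_width": opening from 0.0 (shut) to 1.0 (fully open); "gripper_force": force on a finger pad.
Only numpy, scipy, OpenCV 4.12 (cv2) and the standard library are available. Lean on these libraries where they do the work, as an engineer would, in place of code of your own. Each camera call takes 0.05 s, during which the arm holds its last target. There are 200 camera calls.

## Working session

There is one attempt and no reset: what is moved stays moved. The work goes in short steps, Python scripts to look and compute and a tool call to move; the robot and the scene stay as the last step left them, time stands still between calls to the robot, and variables do not carry over. Pictures are saved under pics/ and viewed, at most 10 in all, crops included, and the job is handed in when it is done.

Besides the shell and the picture viewer there is one more tool, called after "Emit:" as name(argument=value, ...), one argument or row to a line, values as JSON. drive_tool: Moves the arm, as the interface text tells. Its arguments: {"type":"object","properties":{"rows":{"type":"array"}},"required":["rows"]}

```bash
mkdir -p pics; cat > h.py <<'E'
import numpy as np, cv2
from station import *
def cloud(c):
    z=c["z_map"];v,u=np.mgrid[:384,:512]
    P=np.stack([(u-c["cx"])/c["fx"]*z,(v-c["cy"])/c["fy"]*z,z],-1)
    if "R" in c: W=(P-c["t"])@np.array(c["R"])
    else:
        s=c["s"];T=np.array(c["T_tool_cam"]);W=(P@T[:3,:3].T+T[:3,3])@np.array(s["ee_rot"]).T+s["tcp_pos"]
    W[z==0]=np.nan
    return W
def save(im,n): cv2.imwrite("pics/"+n,im[...,::-1])
E
python3 - <<'E'
from h import *
s=sense();print(s["time_s"],s["tcp_pos"],np.round(s["ee_rot"],3).tolist(),s["gripper_width"])
ims=[]
for n in ["top","side"]:
    c=capture(n);W=cloud(c);ims.append(c["frame"])
    np.save(n+"W.npy",W)
    for l in ["white_block","corner_stop","square_piece","hex_piece"]:
        for m in masks_of(l,c)[:4]:
            P=W[m["region"]];P=P[~np.isnan(P[:,0])]
            top=P[P[:,2]>np.percentile(P[:,2],90)-.006]
            print(n,l,round(m["p"],2),np.round(m["xy"]),len(P),np.round(np.median(top,0),3), cv2.minAreaRect((top[:,:2]*1000).astype(np.float32)))
save(np.hstack([cv2.resize(i,(800,600))[:, :] for i in ims[:1]]),"top.png");save(ims[1],"side.png")
E
```

```text
0.0 [ 0.16766106 -0.60150821  0.24047704] [[-0.963, -0.268, -0.001], [-0.268, 0.963, 0.002], [0.0, 0.002, -1.0]] 0.9987650261700115
top white_block 0.82 [149. 215.] 280 [0.462 0.489 0.024] ((462.805419921875, 490.14556884765625), (36.221717834472656, 53.06538009643555), 3.804952621459961)
top white_block 0.7 [278. 236.] 264 [0.413 0.12  0.025] ((413.0301818847656, 121.34126281738281), (54.201087951660156, 35.63758850097656), 13.82680892944336)
top white_block 0.69 [138. 181.] 299 [0.556 0.518 0.025] ((556.3317260742188, 517.2072143554688), (36.3480224609375, 54.69279861450195), 66.77530670166016)
top white_block 0.61 [213. 227.] 295 [0.433 0.31  0.025] ((434.0149841308594, 309.245361328125), (34.699546813964844, 54.1887092590332), 27.705976486206055)
top corner_stop 0.81 [210. 186.] 1249 [0.538 0.328 0.018] ((546.7949829101562, 314.07916259765625), (71.0324478149414, 258.68853759765625), 32.75027847290039)
top corner_stop 0.51 [159. 145.] 432 [0.654 0.465 0.041] ((654.709228515625, 464.336181640625), (44.93128204345703, 62.765220642089844), 14.41506290435791)
top square_piece 0.44 [2
[... 848 characters left out ...]
0625), (34.78247833251953, 54.323326110839844), 68.12628173828125)
side corner_stop 0.88 [243. 234.] 708 [0.519 0.371 0.017] ((528.2577514648438, 315.33758544921875), (63.33863830566406, 246.8937530517578), 28.44641876220703)
side corner_stop 0.5 [195. 205.] 376 [0.687 0.34  0.095] ((690.8331298828125, 338.40643310546875), (24.48444175720215, 18.404979705810547), 4.089106559753418)
side square_piece 0.45 [276. 208.] 77 [0.482 0.176 0.019] ((482.4942932128906, 176.79843139648438), (29.639846801757812, 27.60017204284668), 88.9123306274414)
side hex_piece 0.64 [277. 216.] 76 [0.453 0.244 0.02 ] ((454.110107421875, 239.38278198242188), (25.131494522094727, 25.459476470947266), 42.84958267211914)
```

View pics/top.png

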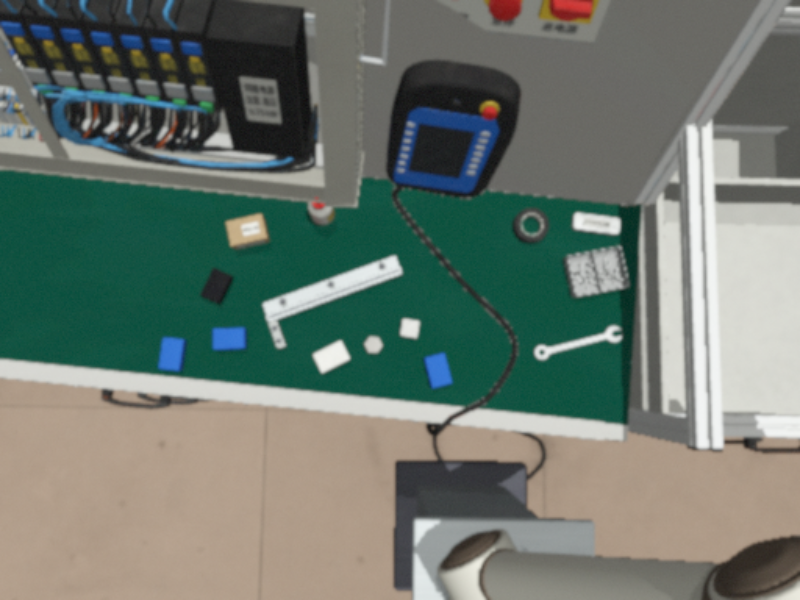

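View pics/side.png

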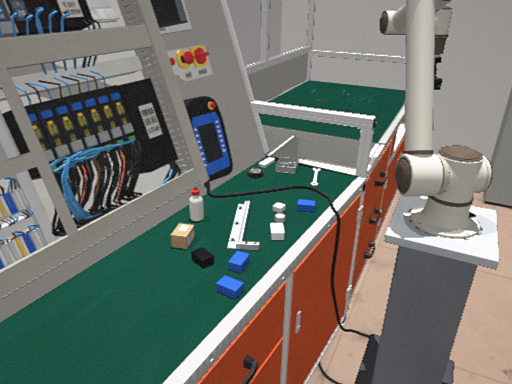

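The top view shows four candidates for the white block. They are the white block at about (332,356) in the 800-px picture, which is (213,227) native, and three blue look-alikes at (172,354), (229,338) and (438,370). The square (410,328) and hex (373,344) steel pieces are too small to be it. The choice is the white one at about (0.433, 0.310). The corner stop's inner corner is near (275,318), and a cable lies to the right of the pieces. The frame stands at the right edge of the bench.

```bash
python3 - <<'E'
from h import *
c=capture("top");save(cv2.resize(c["frame"][150:270,140:300],(800,600),interpolation=cv2.INTER_CUBIC),"crop.png")
W=np.load("topW.npy");S=np.load("sideW.npy")
for n,A in (("top",W),("side",S)):
    P=A.reshape(-1,3);P=P[~np.isnan(P[:,0])]
    f=P[(P[:,0]>.1)&(P[:,0]<.85)&(P[:,1]<-.05)&(P[:,1]>-.55)&(P[:,2]>.06)&(P[:,2]<1)]
    for y in np.arange(-.55,-.05,.05):
        q=f[(f[:,1]>=y)&(f[:,1]<y+.05)]
        if len(q):print(n,round(y,2),len(q),"x",q[:,0].min().round(2),q[:,0].max().round(2),"zmax",[q[(q[:,0]>=a)&(q[:,0]<a+.15)][:,2].max(initial=0).round(2) for a in np.arange(.1,.85,.15)])
# rail top pts
P=W.reshape(-1,3)
k=(P[:,2]>.014)&(P[:,2]<.022)&(P[:,0]>.42)&(P[:,0]<.62)&(P[:,1]>.1)&(P[:,1]<.46)
q=P[k];ln=cv2.fitLine
m=np.zeros((400,600),np.uint8)
for p in q: m[int((p[0]-.35)*1000),int((p[1]-.05)*1000)]=255
m=cv2.morphologyEx(m,cv2.MORPH_CLOSE,np.ones((7,7)))
n,l,st,ce=cv2.connectedComponentsWithStats(m)
i=1+np.argmax(st[1:,4]);pts=np.argwhere(l==i)/1000+[.35,.05]
print(st[i],cv2.minAreaRect((pts*1000).astype(np.float32)))
save(cv2.merge([m]*3),"mask.png")
# hand corners of rail region: extreme points
h=cv2.approxPolyDP(cv2.convexHull((pts*1000).astype(np.float32)),6,True);print(h.reshape(-1,2).tolist())
E
```

```text
top -0.3 5760 x 0.3 0.85 zmax [np.float64(0.0), np.float64(0.23), np.float64(0.23), np.float64(0.23), np.float64(0.38)]
top -0.25 1962 x 0.3 0.85 zmax [np.float64(0.0), np.float64(0.22), np.float64(0.22), np.float64(0.22), np.float64(0.37)]
top -0.2 1666 x 0.74 0.85 zmax [np.float64(0.0), np.float64(0.0), np.float64(0.0), np.float64(0.0), np.float64(0.35)]
top -0.15 2157 x 0.23 0.85 zmax [np.float64(0.74), np.float64(0.72), np.float64(0.0), np.float64(0.0), np.float64(0.33)]
top -0.1 3952 x 0.19 0.85 zmax [np.float64(0.74), np.float64(0.72), np.float64(0.0), np.float64(0.0), np.float64(0.32)]
side -0.55 141 x 0.11 0.37 zmax [np.float64(0.54), np.float64(0.56), np.float64(0.0), np.float64(0.0), np.float64(0.0)]
side -0.5 411 x 0.27 0.37 zmax [np.float64(0.0), np.float64(0.58), np.float64(0.0), np.float64(0.0), np.float64(0.0)]
side -0.45 141 x 0.26 0.31 zmax [np.float64(0.0), np.float64(0.6), np.float64(0.0), np.float64(0.0), np.float64(0.0)]
side -0.4 52 x 0.26 0.28 zmax [np.float64(0.0), np.float64(0.6), np.float64(0.0), np.float64(0.0), np.float64(0.0)]
side -0.35 5 x 0.15 0.16 zma
[... 186 characters left out ...]
(0.22), np.float64(0.38)]
side -0.25 1045 x 0.12 0.85 zmax [np.float64(0.62), np.float64(0.22), np.float64(0.22), np.float64(0.22), np.float64(0.38)]
side -0.2 554 x 0.74 0.85 zmax [np.float64(0.0), np.float64(0.0), np.float64(0.0), np.float64(0.0), np.float64(0.35)]
side -0.15 587 x 0.15 0.85 zmax [np.float64(0.62), np.float64(0.0), np.float64(0.0), np.float64(0.0), np.float64(0.34)]
side -0.1 1344 x 0.12 0.85 zmax [np.float64(0.62), np.float64(0.0), np.float64(0.0), np.float64(0.0), np.float64(0.33)]
[ 137   97  242  151 3847] ((523.8448486328125, 299.137939453125), (64.80767059326172, 254.77401733398438), 21.801410675048828)
[[594.0, 190.0], [508.0, 426.0], [447.0, 404.0], [585.0, 187.0]]
```

View pics/crop.png

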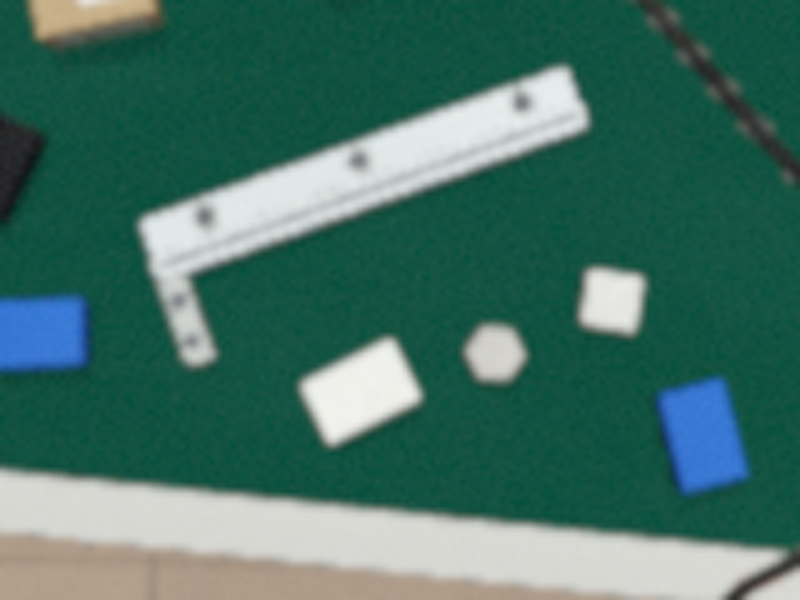

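The crop confirms the white block at crop (360,392), the place next to the end stop. The hex is at (495,352), the square at (612,300), and the stop's inner corner is near (190,272). Next I go up and over the frame with the fingers shut.

Emit:
drive_tool(
  rows=[
    [0,0,0,40,0,0,0],
    [0,0,0,40,0,0,0],
    [0,0,0,40,0,0,0],
    [0,28,26,5,0,0,0],
    [0,30,26,0,0,0,0],
  ],
)

```text
time_s: 0.97
tcp_pos: [0.2256, -0.5514, 0.3705]
ee_rot: [[-0.964, -0.264, 0.004], [-0.264, 0.964, -0.007], [-0.002, -0.008, -1.0]]
wrist_force: [0.2, -0.2, -0.3]
gripper_width: 0.711
gripper_force: 0.0
```

Emit:
drive_tool(
  rows=[
    [0,30,26,0,0,0,0],
    [0,30,27,0,0,0,0.05],
    [0,30,27,0,0,0,0.05],
    [0,30,27,0,0,0,0],
    [0,25,32,0,0,0,0],
  ],
)

```text
time_s: 1.38
tcp_pos: [0.3724, -0.4098, 0.3664]
ee_rot: [[-0.932, -0.363, 0.0], [-0.363, 0.932, -0.0], [-0.0, -0.0, -1.0]]
wrist_force: [-0.2, -0.4, 0.1]
gripper_width: 0.325
gripper_force: 0.0
```

Emit:
drive_tool(
  rows=[
    [0,22,35,0,0,0,0],
    [0,20,36,0,0,0,0],
    [0,15,38,0,0,0,0],
    [0,15,38,0,0,0,0],
    [0,10,40,0,0,0,0],
  ],
)

```text
time_s: 1.8
tcp_pos: [0.4537, -0.2221, 0.3664]
ee_rot: [[-0.932, -0.363, 0.0], [-0.363, 0.932, -0.0], [-0.0, -0.0, -1.0]]
wrist_force: [0.3, 0.2, -0.1]
gripper_width: 0.018
gripper_force: 0.0
```

Emit:
drive_tool(
  rows=[
    [0,5,41,0,0,0,0],
    [0,5,41,0,0,0,0],
    [0,0,41,0,0,0,0],
    [0,0,41,0,0,0,0],
    [0,0,41,0,0,0,0],
  ],
)

```text
time_s: 2.22
tcp_pos: [0.4623, -0.0171, 0.3669]
ee_rot: [[-0.932, -0.363, 0.001], [-0.363, 0.932, 0.0], [-0.001, -0.0, -1.0]]
wrist_force: [1.0, -0.8, 0.2]
gripper_width: 0.002
gripper_force: 0.0
```

Emit:
drive_tool(
  rows=[
    [0,-5,41,0,0,0,0],
    [0,-8,40,0,0,0,0],
    [0,-8,40,0,0,0,0],
    [0,-8,40,0,0,0,0],
    [0,-8,40,-10,0,0,0],
  ],
)

```text
time_s: 2.63
tcp_pos: [0.4258, 0.1838, 0.3588]
ee_rot: [[-0.931, -0.364, 0.005], [-0.364, 0.931, 0.003], [-0.005, 0.001, -1.0]]
wrist_force: [0.9, 1.0, 0.3]
gripper_width: 0.005
gripper_force: 0.0
```

Emit:
drive_tool(
  rows=[
    [0,-8,35,-15,0,0,0],
    [0,-8,30,-20,0,0,0],
    [0,0,0,-20,0,0,0],
    [0,0,0,0,0,0,0],
    [0,0,0,0,0,0,0],
  ],
)

```text
time_s: 3.05
tcp_pos: [0.4096, 0.2464, 0.3013]
ee_rot: [[-0.931, -0.364, -0.001], [-0.364, 0.931, -0.002], [0.002, -0.001, -1.0]]
wrist_force: [-0.7, -0.4, 0.3]
gripper_width: 0.006
gripper_force: 0.0
```

```bash
cat > look.py <<'E'
from h import *
import sys
def rect(m):
    cs,_=cv2.findContours(m.astype(np.uint8),cv2.RETR_EXTERNAL,cv2.CHAIN_APPROX_NONE)
    return cv2.minAreaRect(max(cs,key=cv2.contourArea))
s=sense();c=capture("wrist");c["s"]=s;W=cloud(c)
np.savez(sys.argv[1]+".npz",W=W,f=c["frame"])
print(s["time_s"],s["tcp_pos"],"f",s["wrist_force"])
save(c["frame"],sys.argv[1]+".png")
for l in ["white_block","corner_stop","hex_piece","square_piece"]:
    for m in masks_of(l,c)[:2]:
        P=W[m["region"]];P=P[~np.isnan(P[:,0])]
        top=P[P[:,2]>np.percentile(P[:,2],90)-.006]
        print(l,round(m["p"],2),np.round(m["xy"]),len(P),np.round(np.median(top,0),4), cv2.minAreaRect((top[:,:2]*1000).astype(np.float32)))
E
python3 look.py w1
```

```text
3.05 [0.40958696 0.24642086 0.30133385] f [-0.7125815  -0.39321374  0.25297005]
white_block 0.92 [378. 237.] 792 [0.4585 0.4897 0.0236] ((425.8836669921875, 387.9190368652344), (273.9457092285156, 44.32509231567383), 72.59190368652344)
white_block 0.82 [282. 189.] 899 [0.4317 0.3108 0.0235] ((432.5245361328125, 311.1643371582031), (36.14913558959961, 55.240867614746094), 27.645652770996094)
corner_stop 0.54 [329. 222.] 164 [0.4574 0.4027 0.017 ] ((458.3805236816406, 403.77606201171875), (22.079486846923828, 14.874872207641602), 18.78111457824707)
hex_piece 0.6 [238. 182.] 305 [0.4542 0.2376 0.0212] ((454.0974426269531, 237.8284149169922), (29.072296142578125, 27.088699340820312), 20.332660675048828)
hex_piece 0.47 [328. 220.] 188 [0.4575 0.403  0.017 ] ((458.9146423339844, 404.3061218261719), (23.748397827148438, 14.712665557861328), 22.183578491210938)
square_piece 0.83 [193. 187.] 429 [0.4845 0.1732 0.019 ] ((485.1108093261719, 173.3056182861328), (29.642824172973633, 29.861127853393555), 83.12471771240234)
```

View pics/w1.png

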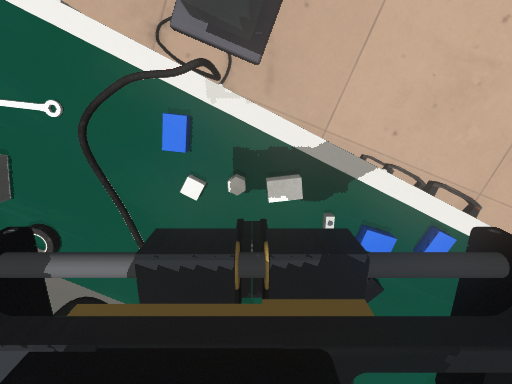

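The wrist view shows the white block at (284,188), the hex at (237,184), the square at (193,187) and the end stop's tip at (329,222). The gripper hides the rail, so I fit the stop from the fixed cameras.

```bash
cat > fit.py <<'E'
from h import *
from scipy.optimize import least_squares
def fitstop(Ws):
    # top-face points, L shape model: rail x 0..15,y -240..15 ; stop x -50..0,y 0..15 ; rms outside distance + coverage via centroid lines
    for n,W in Ws:
        P=W.reshape(-1,3);k=(P[:,2]>.0145)&(P[:,2]<.0205)&(P[:,0]>.42)&(P[:,0]<.62)&(P[:,1]>.16)&(P[:,1]<.44);q=P[k]*1000
        def loc(p,q):
            c,s=np.cos(p[2]),np.sin(p[2]);d=q[:,:2]-p[:2];return np.c_[d@[c,s],d@[-s,c]]
        def sd(l,x0,x1,y0,y1):
            o=np.maximum(np.maximum(x0-l[:,0],l[:,0]-x1),np.maximum(y0-l[:,1],l[:,1]-y1));return o
        p=np.array([487,395,np.radians(21)])
        for it in range(40):
            l=loc(p,q);inr=np.abs(l[:,0]-7.5)<13;r=inr&(l[:,1]>-235)&(l[:,1]<-5);
            e=(l[:,0]<-8)&(l[:,0]>-47)&(abs(l[:,1]-7.5)<12)
            a=cv2.fitLine(l[r].astype(np.float32),cv2.DIST_HUBER,0,.01,.01).ravel()
            ang=-np.arctan2(a[0]*np.sign(a[1]),abs(a[1]))
            # centre line offset
            xm=a[2]-a[0]/a[1]*(a[3]+0)
            yo=np.mean([np.percentile(l[e][:,1],3),np.percentile(l[e][:,1],97)])-7.5
            c,s=np.cos(p[2]),np.sin(p[2]);d=np.array([xm-7.5,yo])
            p[:2]+=.5*np.array([c*d[0]-s*d[1],s*d[0]+c*d[1]]);p[2]+=.5*ang
        l=loc(p,q);inr=l[np.abs(l[:,0]-7.5)<12]
        print(n,np.round(p[:2],1),np.degrees(p[2]).round(2),"n",r.sum(),e.sum(),"rail x",np.percentile(inr[inr[:,1]<-20][:,0],[1,99]).round(1),"y",np.percentile(inr[:,1],[.5,99.5]).round(1),"stop",np.percentile(l[e],[1,99],axis=0).round(1).tolist())
if __name__=="__main__":
    fitstop([("top",np.load("topW.npy")),("side",np.load("sideW.npy"))])
E
python3 fit.py
```

```text
top [498.  410.3] 21.43 n 323 61 rail x [-0.4 14.9] y [-239.1   14.1] stop [[-46.2, 0.3], [-9.5, 14.2]]
side [494.9 412.1] 21.05 n 189 50 rail x [ 0.2 15.2] y [-239.9   15.3] stop [[-46.7, -0.1], [-8.5, 16.7]]
```

Emit:
drive_tool(
  rows=[
    [0,-9,24,-30,0,0,0],
    [0,-9,24,-30,0,0,0],
    [0,0,0,-40,0,0,0],
    [0,0,0,-40,0,0,0],
    [0,0,0,-40,0,0,0],
  ],
)

```text
time_s: 3.72
tcp_pos: [0.3925, 0.2951, 0.1214]
ee_rot: [[-0.932, -0.363, 0.002], [-0.363, 0.932, 0.003], [-0.003, 0.002, -1.0]]
wrist_force: [-0.3, 0.8, -0.9]
gripper_width: 0.003
gripper_force: 0.0
```

Emit:
drive_tool(
  rows=[
    [0,0,0,-30,0,0,0],
    [0,0,0,-20,0,0,0],
    [0,0,0,-15,0,0,0],
    [0,0,0,0,0,0,0],
    [0,0,0,0,0,0,0],
  ],
)

```text
time_s: 4.13
tcp_pos: [0.3925, 0.2946, 0.0568]
ee_rot: [[-0.932, -0.363, 0.0], [-0.363, 0.932, -0.0], [0.0, -0.0, -1.0]]
wrist_force: [1.0, 1.7, 0.3]
gripper_width: 0.005
gripper_force: 0.0
```

```bash
python3 look.py w2; cat > loc.py <<'E'
from h import *
s=sense();d=np.array(s["tcp_pos"][:2])*1000-[496.5,411];a=np.radians(21.3);c,q=np.cos(a),np.sin(a)
print(s["time_s"],"tcp local",(d@[c,q]).round(1),(d@[-q,c]).round(1),"z",s["tcp_pos"][2],"F local",np.round([s["wrist_force"][:2]@np.array([c,q]),s["wrist_force"][:2]@np.array([-q,c])],1),"yaw",np.degrees(np.arctan2(-s["ee_rot"][0][1],s["ee_rot"][1][1])).round(2))
E
python3 loc.py
```

```text
4.1333 [0.39247546 0.29457302 0.05683511] f [1.01086323 1.69609547 0.31288677]
white_block 0.82 [422. 378.] 370 [0.47   0.4726 0.0234] ((432.4308776855469, 434.82830810546875), (126.5263442993164, 25.18880844116211), 45.857383728027344)
white_block 0.7 [ 23. 160.] 3790 [0.4092 0.1349 0.0233] ((408.52069091796875, 132.95486450195312), (55.39580535888672, 17.39125633239746), 13.028093338012695)
square_piece 0.72 [ 62. 280.] 678 [0.492  0.1797 0.0189] ((452.8614196777344, 184.9111328125), (33.20590591430664, 98.32660675048828), 70.76466369628906)
4.3833 tcp local -138.9 -70.0 z 0.05805120939857316 F local [ 0.2 -0.1] yaw 21.3
```

View pics/w2.png

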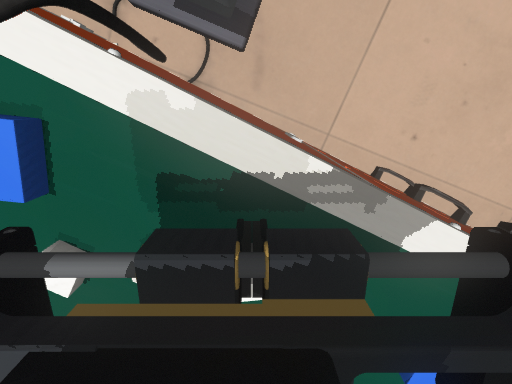

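The white strip at (252,298) is the block just ahead of the shut fingertips, and nothing is touched yet. Down, then push toward the rail.

Emit:
drive_tool(
  rows=[
    [0,0,0,-12,0,0,0],
    [0,0,0,-12,0,0,0],
    [0,0,0,-7,0,0,0],
    [0,0,0,0,0,0,0],
    [0,5,2,0,0,0,0],
  ],
)

```text
time_s: 4.8
tcp_pos: [0.3964, 0.2962, 0.0258]
ee_rot: [[-0.932, -0.364, -0.001], [-0.364, 0.932, -0.001], [0.001, -0.001, -1.0]]
wrist_force: [-0.8, -0.3, -0.3]
gripper_width: 0.004
gripper_force: 0.0
```

Emit:
drive_tool(
  rows=[
    [0,5.1,2,0,0,0,0],
    [0,5.1,2,0,0,0,0],
    [0,5.1,2,0,0,0,0],
    [0,5.1,2,0,0,0,0],
    [0,5.1,2,0,0,0,0],
  ],
)

```text
time_s: 5.22
tcp_pos: [0.423, 0.3069, 0.0258]
ee_rot: [[-0.932, -0.363, 0.0], [-0.363, 0.932, 0.0], [-0.0, 0.0, -1.0]]
wrist_force: [0.4, 0.1, 0.0]
gripper_width: 0.007
gripper_force: 0.3
```

Emit:
drive_tool(
  rows=[
    [0,5.1,2,0,0,0,0],
    [0,5.1,2,0,0,0,0],
    [0,5.1,2,0,0,0,0],
    [0,5.1,2,0,0,0,0],
    [0,5.1,2,0,0,0,0],
  ],
)

```text
time_s: 5.63
tcp_pos: [0.4484, 0.3168, 0.0256]
ee_rot: [[-0.932, -0.363, -0.0], [-0.363, 0.932, -0.0], [0.0, -0.0, -1.0]]
wrist_force: [-0.4, -0.2, 0.3]
gripper_width: 0.005
gripper_force: 0.2
```

```bash
cat > blk.py <<'E'
from h import *
import sys
a=np.radians(21.3);R=np.array([[np.cos(a),np.sin(a)],[-np.sin(a),np.cos(a)]])
for n in ["top","side"]:
    c=capture(n);W=cloud(c);P=W.reshape(-1,3);l=(P[:,:2]*1000-[496.5,411])@R.T
    C=c["frame"].reshape(-1,3).astype(int)
    k=(P[:,2]>.0205)&(P[:,2]<.028)&(l[:,0]>-135)&(l[:,0]<2)&(l[:,1]>-125)&(l[:,1]<2)
    if k.sum()>20:print(n,k.sum(),cv2.minAreaRect(l[k].astype(np.float32)),np.median(l[k],0).round(1))
    if len(sys.argv)>1: save(cv2.resize(c["frame"][150:270,140:300] if n=="top" else c["frame"][170:290,170:330],(640,480),interpolation=cv2.INTER_CUBIC),f"{sys.argv[1]}_{n}.png")
E
python3 loc.py; python3 blk.py p1
```

```text
5.6333 tcp local -79.1 -70.3 z 0.02556207944276517 F local [-0.4 -0.1] yaw 21.3
side 91 ((-54.225032806396484, -53.939456939697266), (39.184383392333984, 61.006771087646484), 70.397705078125) [-54.  -59.5]
```

View pics/p1_side.png

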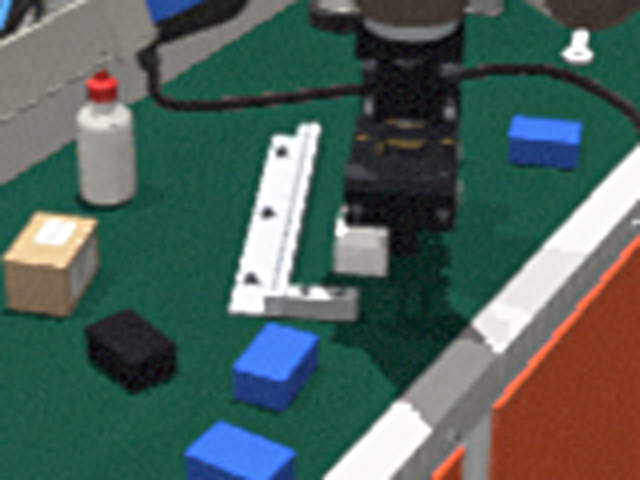

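The side view shows the block at (362,245) ahead of the gripper, still clear of the end stop at (310,300). I check how far its near end is from the stop and how it is turned before going on.

```bash
cat > face.py <<'E'
from h import *
a=np.radians(21.3);R=np.array([[np.cos(a),np.sin(a)],[-np.sin(a),np.cos(a)]])
c=capture("side");W=cloud(c);P=W.reshape(-1,3);l=(P[:,:2]*1000-[496.5,411])@R.T
C=c["frame"].reshape(-1,3).astype(int);wh=(C.min(1)>110)
for z0,z1 in ((.006,.020),(.0205,.027)):
    k=(P[:,2]>z0)&(P[:,2]<z1)&(l[:,0]>-100)&(l[:,0]<-3 )&(l[:,1]>-125)&(l[:,1]<-2)&wh
    q=l[k];print(len(q),"x",np.percentile(q[:,0],[2,50,98]).round(1),"y",np.percentile(q[:,1],[2,50,98]).round(1))
    if z0<.01 and len(q)>8:
        v=cv2.fitLine(q.astype(np.float32),cv2.DIST_HUBER,0,.01,.01).ravel();print("end face angle deg",np.degrees(np.arctan2(v[1]*np.sign(v[0]),abs(v[0]))).round(1))
E
python3 face.py
```

```text
53 x [-66.7 -49.5 -32.3] y [-48.6 -45.5 -40.7]
end face angle deg 0.4
72 x [-65.8 -47.8 -32.2] y [-85.3 -57.  -44.1]
```

Emit:
drive_tool(
  rows=[
    [0,5.1,2,0,0,0,0],
    [0,5.1,2,0,0,0,0],
    [0,5.1,2,0,0,0,0],
    [0,5.1,2,0,0,0,0],
    [0,4,1.5,0,0,0,0],
  ],
)

```text
time_s: 6.2
tcp_pos: [0.473, 0.3265, 0.0257]
ee_rot: [[-0.932, -0.363, 0.0], [-0.363, 0.932, 0.0], [-0.0, 0.0, -1.0]]
wrist_force: [0.0, -0.2, 1.1]
gripper_width: 0.004
gripper_force: 0.3
```

Emit:
drive_tool(
  rows=[
    [0,1.9,0.7,0,0,0,0],
    [0,1.9,0.7,0,0,0,0],
    [0,0.9,0.4,0,0,0,0],
    [0,0,0,0,0,0,0],
  ],
)

```text
time_s: 6.53
tcp_pos: [0.4771, 0.328, 0.0256]
ee_rot: [[-0.932, -0.363, 0.0], [-0.363, 0.932, 0.0], [-0.0, 0.0, -1.0]]
wrist_force: [0.3, 0.4, -0.4]
gripper_width: 0.008
gripper_force: 0.0
```

```bash
python3 loc.py; python3 face.py
```

```text
6.5333 tcp local -48.2 -70.3 z 0.02558087314710871 F local [0.4 0.3] yaw 21.3
50 x [-35.2 -19.3  -3.3] y [-48.1 -44.6 -41.5]
end face angle deg -1.4
64 x [-36.  -18.8  -3.7] y [-69.4 -54.9 -42. ]
```

Emit:
drive_tool(
  rows=[
    [0,0.9,0.4,0,0,0,0],
    [0,0.9,0.4,0,0,0,0],
    [0,0,0,0,0,0,0],
  ],
)

```text
time_s: 6.83
tcp_pos: [0.4781, 0.3284, 0.0255]
ee_rot: [[-0.932, -0.363, -0.001], [-0.363, 0.932, -0.001], [0.002, -0.0, -1.0]]
wrist_force: [-2.1, -0.2, 1.7]
gripper_width: 0.009
gripper_force: 1.2
```

Emit:
drive_tool(
  rows=[
    [0,0.9,0.4,0,0,0,0],
    [0,0,0,0,0,0,0],
  ],
)

```text
time_s: 7.0
tcp_pos: [0.4782, 0.3283, 0.0254]
ee_rot: [[-0.932, -0.363, -0.003], [-0.363, 0.932, -0.002], [0.004, -0.001, -1.0]]
wrist_force: [-5.3, 0.1, 3.0]
gripper_width: 0.006
gripper_force: 2.5
```

Emit:
drive_tool(
  rows=[
    [0,0.9,0.4,0,0,0,0],
    [0,0,0,0,0,0,0],
  ],
)

```text
time_s: 7.17
tcp_pos: [0.4783, 0.3282, 0.0252]
ee_rot: [[-0.932, -0.363, -0.005], [-0.363, 0.932, -0.003], [0.006, -0.002, -1.0]]
wrist_force: [-6.8, -1.0, 4.5]
gripper_width: 0.008
gripper_force: 3.6
```

Emit:
drive_tool(
  rows=[
    [0,0.9,0.4,0,0,0,0],
    [0,0,0,0,0,0,0],
    [0,-9.3,-3.6,0,0,0,0],
    [0,-9.3,-3.6,0,0,0,0],
    [0,0,0,25,0,0,0],
  ],
)

```text
time_s: 7.58
tcp_pos: [0.459, 0.3195, 0.0466]
ee_rot: [[-0.932, -0.362, -0.008], [-0.362, 0.932, -0.008], [0.01, -0.004, -1.0]]
wrist_force: [0.5, 0.3, -0.2]
gripper_width: 0.003
gripper_force: 0.0
```

Emit:
drive_tool(
  rows=[
    [0,0,0,20,0,0,0],
    [0,21,-14,0,0,0,0],
    [0,21,-14,0,0,0,0],
    [0,21,-14,0,0,0,0],
    [0,0,0,0,0,0,0],
  ],
)

```text
time_s: 8.0
tcp_pos: [0.5288, 0.2792, 0.071]
ee_rot: [[-0.933, -0.361, 0.003], [-0.361, 0.933, 0.001], [-0.003, 0.0, -1.0]]
wrist_force: [-0.6, -0.3, 0.1]
gripper_width: 0.001
gripper_force: 0.0
```

```bash
python3 loc.py; python3 face.py; python3 blk.py p2
```

```text
8.0 tcp local -17.7 -134.5 z 0.07103510163073566 F local [-0.6 -0.1] yaw 21.14
55 x [-35.1 -20.8  -3.4] y [-48.6 -45.3 -41.7]
end face angle deg 1.9
120 x [-36.  -19.4  -3.8] y [-96.3 -68.6 -44.4]
side 129 ((-19.223752975463867, -71.01268005371094), (59.78568649291992, 35.44493865966797), 89.8960952758789) [-18.1 -68.1]
```

View pics/p2_side.png

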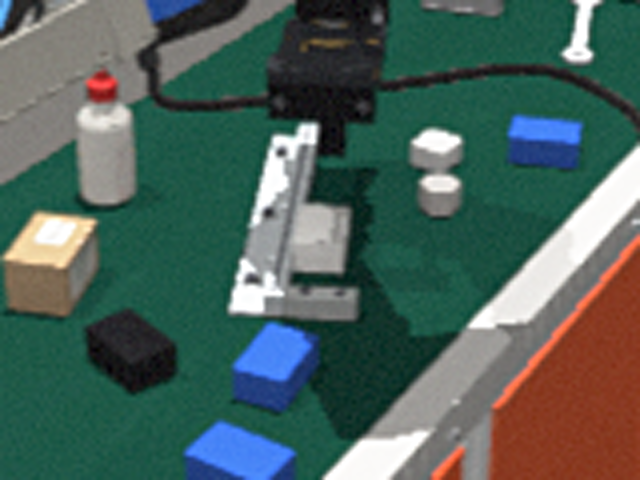

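The side view shows the block lying flat on the rail at (320,238), clear of the end stop. The hex and square have not moved. Now I lower the fingers behind the block and push along the rail.

Emit:
drive_tool(
  rows=[
    [0,-1.9,-0.7,-15,0,0,0],
    [0,0,0,-20,0,0,0],
    [0,0,0,-10,0,0,0],
    [0,-2.2,5.6,0,0,0,0],
    [0,-2.2,5.6,0,0,0,0],
  ],
)

```text
time_s: 8.57
tcp_pos: [0.519, 0.2917, 0.0253]
ee_rot: [[-0.931, -0.364, -0.001], [-0.364, 0.931, -0.001], [0.001, -0.001, -1.0]]
wrist_force: [0.1, 1.2, 1.2]
gripper_width: 0.01
gripper_force: 0.0
```

Emit:
drive_tool(
  rows=[
    [0,-2.2,5.6,0,0,0,0],
    [0,-2.2,5.6,0,0,0,0],
    [0,-2.2,5.6,0,0,0,0],
    [0,-2.2,5.6,0,0,0,0],
    [0,0,0,0,0,0,0],
  ],
)

```text
time_s: 8.98
tcp_pos: [0.5106, 0.3152, 0.0262]
ee_rot: [[-0.931, -0.365, 0.001], [-0.365, 0.931, 0.001], [-0.001, 0.001, -1.0]]
wrist_force: [0.3, 0.0, -0.2]
gripper_width: 0.006
gripper_force: 0.0
```

```bash
python3 loc.py; python3 face.py
```

```text
8.9833 tcp local -21.7 -94.4 z 0.02620560023130839 F local [ 0.3 -0.1] yaw 21.38
53 x [-36.4 -19.5  -4.7] y [-33.7 -30.8 -27.7]
end face angle deg -3.4
120 x [-35.7 -19.7  -3.9] y [-81.9 -53.9 -28.3]
```

Emit:
drive_tool(
  rows=[
    [0,-1.9,5.7,0,0,0,0],
    [0,-1.9,5.7,0,0,0,0],
    [0,-1.9,5.7,0,0,0,0],
    [0,-1.4,4,0,0,0,0],
    [0,-0.7,1.9,0,0,0,0],
  ],
)

```text
time_s: 9.45
tcp_pos: [0.5027, 0.3373, 0.0256]
ee_rot: [[-0.931, -0.364, -0.0], [-0.364, 0.931, -0.0], [0.0, -0.0, -1.0]]
wrist_force: [0.1, -0.4, -0.4]
gripper_width: 0.004
gripper_force: 0.2
```

Emit:
drive_tool(
  rows=[
    [0,-0.7,1.9,0,0,0,0],
    [0,-0.3,0.9,0,0,0,0],
    [0,0,0,0,0,0,0],
  ],
)

```text
time_s: 9.7
tcp_pos: [0.502, 0.3397, 0.0256]
ee_rot: [[-0.932, -0.363, 0.0], [-0.363, 0.932, 0.0], [-0.0, 0.0, -1.0]]
wrist_force: [-0.1, 0.0, -0.1]
gripper_width: 0.004
gripper_force: 0.0
```

```bash
python3 loc.py; python3 blk.py
```

```text
9.7 tcp local -20.8 -68.4 z 0.025622015110869346 F local [-0.1  0.1] yaw 21.31
side 155 ((-19.132179260253906, -32.61615753173828), (63.53541564941406, 35.91856384277344), 89.9297866821289) [-19.5 -29.7]
```

Emit:
drive_tool(
  rows=[
    [0,-0.3,0.9,0,0,0,0],
    [0,-0.3,0.9,0,0,0,0],
    [0,0,0,0,0,0,0],
  ],
)

```text
time_s: 10.05
tcp_pos: [0.5014, 0.3412, 0.0257]
ee_rot: [[-0.932, -0.363, -0.0], [-0.363, 0.932, -0.0], [0.0, -0.0, -1.0]]
wrist_force: [-0.4, 0.1, 0.7]
gripper_width: 0.004
gripper_force: 0.1
```

Emit:
drive_tool(
  rows=[
    [0,-0.3,0.9,0,0,0,0],
    [0,0,0,0,0,0,0],
  ],
)

```text
time_s: 10.22
tcp_pos: [0.5011, 0.3422, 0.0256]
ee_rot: [[-0.932, -0.363, -0.0], [-0.363, 0.932, -0.0], [0.0, -0.0, -1.0]]
wrist_force: [0.5, 0.3, 0.6]
gripper_width: 0.005
gripper_force: 0.2
```

Emit:
drive_tool(
  rows=[
    [0,-0.3,0.9,0,0,0,0],
    [0,0,0,0,0,0,0],
  ],
)

```text
time_s: 10.38
tcp_pos: [0.5007, 0.3431, 0.0256]
ee_rot: [[-0.932, -0.363, -0.0], [-0.363, 0.932, -0.0], [0.0, -0.0, -1.0]]
wrist_force: [0.4, 0.1, 0.9]
gripper_width: 0.005
gripper_force: 0.2
```

Emit:
drive_tool(
  rows=[
    [0,-0.3,0.9,0,0,0,0],
    [0,0,0,0,0,0,0],
  ],
)

```text
time_s: 10.55
tcp_pos: [0.5004, 0.344, 0.0256]
ee_rot: [[-0.932, -0.363, -0.0], [-0.363, 0.932, -0.0], [0.0, 0.0, -1.0]]
wrist_force: [-0.4, -0.3, 0.7]
gripper_width: 0.005
gripper_force: 0.2
```

Emit:
drive_tool(
  rows=[
    [0,-0.3,0.9,0,0,0,0],
    [0,0,0,0,0,0,0],
  ],
)

```text
time_s: 10.72
tcp_pos: [0.5003, 0.3441, 0.0256]
ee_rot: [[-0.932, -0.363, -0.0], [-0.363, 0.932, -0.001], [0.001, -0.001, -1.0]]
wrist_force: [1.7, -4.0, 1.3]
gripper_width: 0.003
gripper_force: 2.0
```

```bash
python3 loc.py; python3 blk.py
```

```text
10.7167 tcp local -20.8 -63.7 z 0.025601612869323588 F local [ 0.1 -4.3] yaw 21.3
side 148 ((-19.248031616210938, -29.236005783081055), (35.528751373291016, 61.19818115234375), 0.2831861078739166) [-19.1 -25. ]
```

Emit:
drive_tool(
  rows=[
    [0,-0.3,0.9,0,0,0,0],
    [0,0,0,0,0,0,0],
    [0,2.2,-5.6,0,0,0,0],
    [0,3.6,-9.3,0,0,0,0],
    [0,0,0,25,0,0,0],
  ],
)

```text
time_s: 11.23
tcp_pos: [0.5032, 0.3275, 0.0462]
ee_rot: [[-0.933, -0.361, -0.008], [-0.361, 0.933, -0.006], [0.01, -0.003, -1.0]]
wrist_force: [-0.4, -0.2, -0.9]
gripper_width: 0.003
gripper_force: 0.0
```

Emit:
drive_tool(
  rows=[
    [0,0,0,25,0,0,0],
    [0,-20,10,0,0,0,0],
    [0,-20,10,0,0,0,0],
    [0,-21,9,0,0,0,0],
    [0,0,0,0,0,0,0],
  ],
)

```text
time_s: 11.65
tcp_pos: [0.4421, 0.3607, 0.0759]
ee_rot: [[-0.931, -0.365, -0.001], [-0.365, 0.931, 0.001], [0.0, 0.001, -1.0]]
wrist_force: [-0.0, -0.3, -0.1]
gripper_width: 0.006
gripper_force: 0.0
```

```bash
python3 loc.py; python3 blk.py p3
```

```text
11.65 tcp local -69.0 -27.0 z 0.07592875011750745 F local [-0.1 -0.3] yaw 21.43
side 139 ((-19.309772491455078, -26.548053741455078), (35.44503402709961, 56.56124496459961), 0.17443227767944336) [-19.4 -23.5]
```

View pics/p3_side.png

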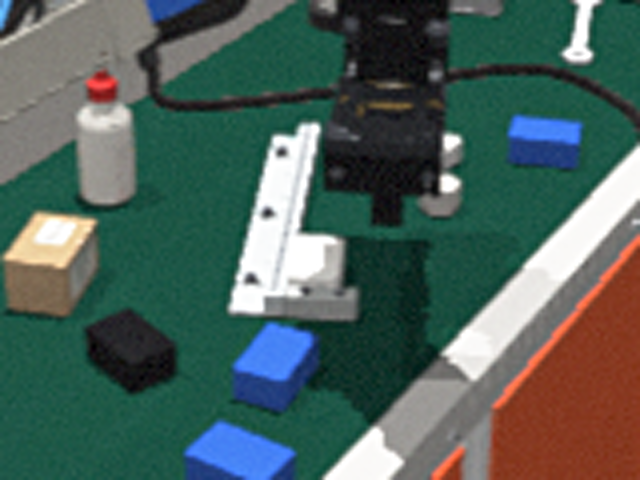

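The block sits in the corner at (317,262), against both faces. I give it one light squaring nudge toward the rail, then retreat.

Emit:
drive_tool(
  rows=[
    [0,0,0,-25,0,0,0],
    [0,0,0,-25,0,0,0],
    [0,5.6,2.2,0,0,0,0],
    [0,5.6,2.2,0,0,0,0],
    [0,4.7,1.8,0,0,0,0],
  ],
)

```text
time_s: 12.17
tcp_pos: [0.4626, 0.3669, 0.0266]
ee_rot: [[-0.932, -0.363, 0.002], [-0.363, 0.932, 0.001], [-0.002, 0.001, -1.0]]
wrist_force: [-0.6, -0.9, 0.3]
gripper_width: 0.004
gripper_force: 0.0
```

Emit:
drive_tool(
  rows=[
    [0,1.9,0.7,0,0,0,0],
    [0,0.9,0.4,0,0,0,0],
    [0,0.9,0.4,0,0,0,0],
    [0,0,0,0,0,0,0],
  ],
)

```text
time_s: 12.5
tcp_pos: [0.4632, 0.367, 0.0266]
ee_rot: [[-0.932, -0.363, -0.002], [-0.363, 0.932, -0.001], [0.003, -0.0, -1.0]]
wrist_force: [-5.7, -0.4, 2.5]
gripper_width: 0.001
gripper_force: 3.0
```

Emit:
drive_tool(
  rows=[
    [0,0.9,0.4,0,0,0,0],
    [0,0,0,0,0,0,0],
  ],
)

```text
time_s: 12.67
tcp_pos: [0.4632, 0.367, 0.0266]
ee_rot: [[-0.932, -0.362, -0.004], [-0.362, 0.932, -0.002], [0.004, -0.001, -1.0]]
wrist_force: [-9.1, -0.4, 4.9]
gripper_width: 0.006
gripper_force: 4.3
```

Emit:
drive_tool(
  rows=[
    [0,-9.3,-3.6,0,0,0,0],
    [0,-14,-5.5,0,0,0,0],
    [0,0,0,30,0,0,0],
    [0,0,0,40,0,0,0],
    [0,0,0,40,0,0,0],
  ],
)

```text
time_s: 13.08
tcp_pos: [0.4418, 0.3585, 0.1373]
ee_rot: [[-0.932, -0.364, 0.001], [-0.364, 0.932, -0.0], [-0.001, -0.0, -1.0]]
wrist_force: [-0.7, 1.8, 0.2]
gripper_width: 0.004
gripper_force: 0.0
```

Emit:
drive_tool(
  rows=[
    [0,0,-20,35,0,0,0],
    [0,0,-20,35,0,0,0],
    [0,0,-40,0,0,0,0],
    [0,0,-40,0,0,0,0],
    [0,0,-40,0,0,0,0],
  ],
)

```text
time_s: 13.5
tcp_pos: [0.4421, 0.1978, 0.2077]
ee_rot: [[-0.931, -0.364, 0.004], [-0.364, 0.931, 0.004], [-0.005, 0.002, -1.0]]
wrist_force: [0.5, -0.7, -0.1]
gripper_width: 0.007
gripper_force: 0.0
```

Emit:
drive_tool(
  rows=[
    [0,0,-40,0,0,0,0],
    [0,0,-40,0,0,0,0],
    [0,0,-40,0,0,0,0],
    [0,0,0,0,0,0,0],
    [0,0,0,0,0,0,0],
  ],
)

```text
time_s: 13.92
tcp_pos: [0.4422, 0.0771, 0.2069]
ee_rot: [[-0.933, -0.36, 0.003], [-0.36, 0.933, 0.002], [-0.004, 0.0, -1.0]]
wrist_force: [0.7, 1.1, -0.1]
gripper_width: 0.004
gripper_force: 0.0
```

```bash
python3 loc.py; python3 blk.py p4
```

```text
13.9167 tcp local -171.9 -291.4 z 0.20688893687299906 F local [1.  0.8] yaw 21.08
top 234 ((-16.50726318359375, -34.2998046875), (72.31379699707031, 36.09038162231445), 89.30332946777344) [-16.5 -28.5]
side 137 ((-19.343297958374023, -27.74990463256836), (59.460105895996094, 34.46058654785156), 88.68460083007812) [-19.1 -25. ]
```

View pics/p4_top.png

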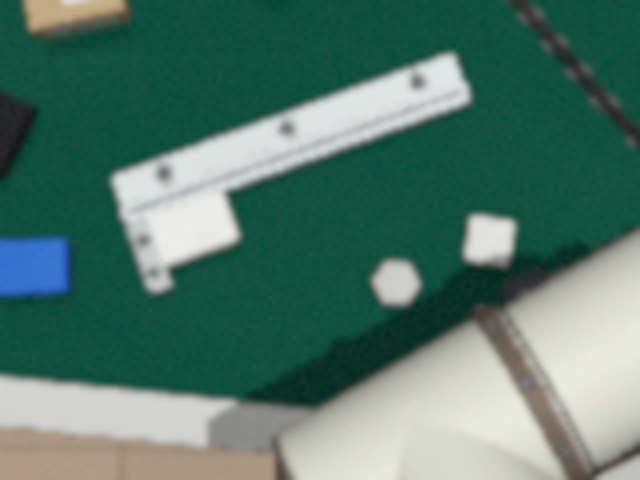

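The top view shows the block at (197,228), seated square against the rail and the end stop. The hex and square are in their places and the arm is clear, so I hand in the job.

```bash
python3 -c "
from station import *
print(finish_job())"
```

```text
the job is handed in; nothing more can be done
None
```

I pushed the white block flat against the long rail, slid it along to the end stop and left it seated square in the corner, and the job is handed in. The last pictures show it against both faces with the arm clear, and the hex and square pieces in their places.

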